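Set the shaker cap to its wide window and tip out the axle nuts

TASK

Turn the red-handled cap of the tipping nut dispenser until its wide window (the one under the big green dot) lines up with the spout. Then, with the cap released, tip the drum forward until both brass nuts have slid out and lie in the white tray.

Things in the scene. Friction and masses are not known exactly. Their poses are not given: they have to be found in the camera images.
- dispenser: Fixed black stand of the nut dispenser. Origin on the counter below the pivot; +x points where spout and tray face (away from the robot), +y is the lever side. The drum, 100 mm across with its cap, hangs between two uprights (8 mm thick, y = -62 and 62 mm, 126 mm high) on a pivot along y, 120 mm above the counter. The spout, 31 mm wide, reaches 79 mm ahead (+x) when upright.
- tray (a point): Centre of the inner floor of the white catch tray fixed to the stand, 105 mm ahead (+x) of the stand's origin. The tray is 160 mm long (x) and 116 mm wide (y), with walls 35 mm high and 4 mm thick.
- cap_grip (a point): Point on the drum's axis 161 mm above the counter, where to grip the red bar on the cap (fingers across its 14 mm width). The bar is 54 mm long and, drum upright, stands from the cap's top at 138 mm to 168 mm above the counter. The point's x runs along the bar towards the wide window.
- cap (a joint): Turn of the cap, rad: 0 when the wide window (45 mm, under the green dot in line with the bar) faces the spout and the bar lies along the stand's x; grows anticlockwise from above. Starts 0.8 to 1.35, light, stays where left. The navy skirt's other windows, 10 and 5 mm (black dots, 1.1 and 2.2 rad clockwise of the wide one), pass no nuts; the wide one does within 0.2 rad of 0.
- drum (a joint): Tip of drum, cap and lever together about the pivot, rad: 0 upright (start, at a stop), growing as the spout goes down towards the tray, stop at 0.9. Stiff (about 5 N at the lever's end), stays where left. The nuts slide out somewhere between 0.4 and 0.9.
- lever_tip (a point): Point in the yellow bar (18 mm thick, 36 mm long along y) on the chrome lever, 95 mm to the +y side of the stand's origin; the bar's middle is at 97 mm. It moves on a 100 mm circle about the pivot: upright, 90 mm ahead (+x) of the pivot and 43 mm above it; fully tipped, 90 mm ahead and 43 mm below. Pressing it down with closed fingers tips the drum.
- nut_a: Brass hexagon nut, 14 mm across flats, 10 mm high, origin at the centre of its underside. Starts lying flat in the drum's straight 22 mm wide channel behind the spout, partly seen through the clear cap.
- nut_b: The same kind of nut, in the same channel in front of nut_a.

How it is judged (in metres and radians):
On the way:
1. the cap's wide window is lined up with the spout (within 0.2 rad) and the cap is let go, with the drum still upright and both nuts in it (value of joint cap between -0.2 and 0.2 rad and value of joint drum below 0.2 rad and contact force between the fingers and anything else below 0.3 N and height (world z) of each of nut_a, nut_b above 0.08 m), for 0.2 s.
At the end, for the whole second after the job is handed in: Both brass nuts lie at rest inside the white catch tray (within its walls and below its 35 mm rim) (x of nut_a in the frame of dispenser between 0.025 and 0.185 m and y of nut_a in the frame of dispenser between -0.058 and 0.058 m and height (world z) of each of nut_a, nut_b below 0.034 m and linear speed of each of nut_a, nut_b below 0.03 m/s and x of nut_b in the frame of dispenser between 0.025 and 0.185 m and y of nut_b in the frame of dispenser between -0.058 and 0.058 m); the robot touches nothing.
It also fails if it takes over 45 s, if anything falls off the work surface, if the arm or the gripper's body presses on something with over 40 N, if the wrist force passes 120 N, or if a joint passes its speed limit or range.

ROBOT

A 6-joint arm with a two-finger parallel gripper is mounted at the origin on the work surface. World frame = base frame: x ahead of the robot, y to its left, z up, the work surface at z = 0. Lengths are in m, angles in degrees, forces in N, time in s.
With the tool pointing down it reaches from about 0.35 to 0.95 m from the base axis. Payload 17.4 kg.
Tool frame: the origin (TCP) lies midway between the tips of the shut fingers; the grasp point (between the pads) lies 19 mm behind it; z points along the fingers, y is the line along which they close (so a half turn about z gives the same grasp; the last joint's range is limited). The gripper opens to 93 mm and grips with 3 to 60 N. Pads are 15 mm wide; open, the fingers measure 128 mm over their backs; the gripper's body (75 mm by 188 mm) begins 65 mm behind the grasp point.
Start: joints at [-69.03, 6.646, 82.598, -0, 90.757, -2.166], TCP at [0.265, -0.621, 0.219] pointing down, gripper open.
Joint ranges: [-162.19, 162.19], [-47.58, 125.68], [4.15, 143.07], [-65.23, 245.23], [0.69, 171.88], [-170.13, 170.13]. Speed limits (degrees/s): [108.29, 108.29, 127.2, 180, 180, 180].

INTERFACE

Orientations are given as a 3x3 rotation matrix whose columns are the frame's x, y, z axes.
In Python, from rig import robot, planner, get_image gives the robot as it stands. Calls block until the motion is done:
- robot.move_to(position, orientation): joint-space move of the TCP to a pose.
- robot.line_to(position, orientation=None, feed=0.15): straight line of the TCP; orientation=None keeps the orientation; feed is the mean speed in m/s.
- robot.move_j(angles): joint-space move.
- robot.move_gripper(opening): opening from 0.0 (shut) to 1.0 (fully open); the grip force is fixed at half the most; returns when the fingers have stopped.
- robot.sleep(seconds).
- planner.solve_ik(position, orientation): joint angles nearest the present ones, or None.
- get_image(name): name is "side" or "top"; returns a dict with "frame" (384x512x3 uint8, blue, green, red), "fx", "fy", "cx", "cy" (pixels), "R" (3x3) and "t" (3): a world point X has camera coordinates R X + t. Camera axes: x right, y down, z forward; pixel columns grow to the right and rows downward; lengths in m; the calibration is good to about 2 mm. A picture is of the moment at which its call begins. There is no depth.
A pose or a line that the arm cannot do raises robot.IKError and nothing moves.
- robot.close_job(): hands the job in; it is judged then, once.
Readings, each from a call of its own:
- robot.current_t(): time.
- robot.current_joint_positions(): joint angles.
- robot.current_qvel(): joint speeds.
- robot.current_joint_torque(): joint torques, N m.
- robot.current_tool_pos(): TCP position.
- robot.current_tool_rot(): TCP orientation.
- robot.current_contact_force(): force on the tool from outside, world axes, zero at the start.
- robot.current_wrist_torque(): the same for the moment, N m.
- robot.current_width(): opening from 0.0 (shut) to 1.0 (fully open).
- robot.current_grasp_force(): force on a finger pad.
Only numpy, scipy, OpenCV 4.12 (cv2) and the standard library are available. Lean on these libraries where they do the work, as an engineer would, in place of code of your own. Each camera call takes 0.05 s, during which the arm holds its last target. There are 200 camera calls.

## Working session

There is one attempt and no reset: what is moved stays moved. The work goes in short steps, each a Python script; the robot and the scene stay as the last script left them, time stands still between calls to the robot, and variables do not carry over. Pictures are saved under pics/ and viewed, at most 10 in all, crops included, and the job is handed in when it is done.

```bash
mkdir -p pics
python3 - <<'E'
from rig import robot, get_image
import cv2, numpy as np, pickle
d={}
for n in("side","top"):
    g=get_image(n); d[n]=g; cv2.imwrite(f"pics/{n}0.png",g["frame"])
    print(n,g["fx"],g["fy"],g["cx"],g["cy"],np.round(g["R"],3).tolist(),np.round(g["t"],3), (-g["R"].T@g["t"]).round(3))
pickle.dump(d,open("v0.pkl","wb"))
E
```

```text
side 430.0731802139913 430.0731802139913 252.4197355364041 195.6225620638037 [[-0.908, -0.419, 0.016], [-0.322, 0.67, -0.669], [0.27, -0.612, -0.743]] [0.556 0.168 0.688] [0.373 0.541 0.614]
top 452.91876119312525 452.91876119312525 249.75510413913204 187.388335020531 [[0.016, -1.0, 0.022], [-0.991, -0.019, -0.133], [0.134, -0.019, -0.991]] [0.13  0.561 0.703] [0.46  0.154 0.769]
```

View pics/side0.png

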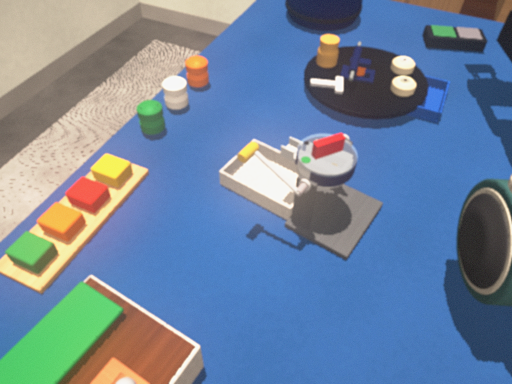

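View pics/top0.png

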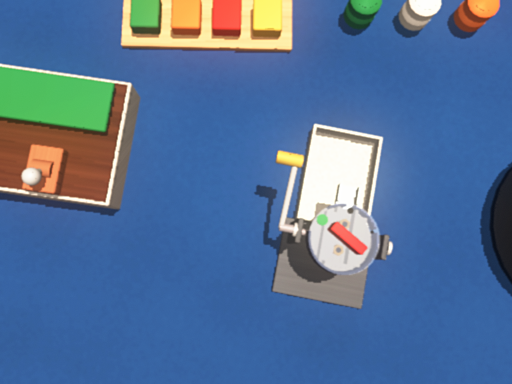

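The top view shows the stand facing roughly +x (up): tray corners near (315,125) and (382,137), yellow bar (289,159), red bar (348,238), green dot (322,219). I'll enlarge both views to get exact pixels.

Run:
```python
import cv2, numpy as np, pickle
d=pickle.load(open("v0.pkl","rb"))
a=cv2.resize(d["top"]["frame"][115:315,260:410],None,fx=3,fy=3,interpolation=cv2.INTER_CUBIC)[:600]
b=cv2.resize(d["side"]["frame"][120:260,210:390],None,fx=4,fy=4,interpolation=cv2.INTER_CUBIC)
cv2.imwrite("pics/t1.png",a);cv2.imwrite("pics/s1.png",b)
for n,(x0,y0,x1,y1) in {"top":(260,115,410,315),"side":(210,120,390,260)}.items():
    h=cv2.cvtColor(d[n]["frame"],cv2.COLOR_BGR2HSV)
    for c,m in {"red":cv2.inRange(h,(0,150,90),(8,255,255))|cv2.inRange(h,(172,150,90),(180,255,255)),"yel":cv2.inRange(h,(15,140,100),(32,255,255)),"grn":cv2.inRange(h,(45,100,60),(80,255,255))}.items():
        k=np.zeros_like(m);k[y0:y1,x0:x1]=m[y0:y1,x0:x1]
        _,_,st,ce=cv2.connectedComponentsWithStats(k); i=1+st[1:,4].argmax()
        _,l=cv2.connectedComponents(k)
        p=np.argwhere(l==i)[:,::-1].astype(np.float32)
        print(n,c,st[i,4],ce[i].round(1),cv2.minAreaRect(p))
```

```text
top red 416 [348.  237.9] ((347.9529113769531, 237.8882293701172), (40.999855041503906, 10.30419635772705), 40.601295471191406)
top yel 181 [288.9 159.1] ((289.5769348144531, 158.61538696289062), (26.083446502685547, 11.570852279663086), 11.309932708740234)
top grn 65 [321.9 219.2] ((322.0, 219.0), (8.0, 8.0), 90.0)
side red 354 [330.8 142.9] ((330.15386962890625, 144.2692413330078), (15.476134300231934, 30.286630630493164), 70.55996704101562)
side yel 154 [248.6 150.2] ((248.75001525878906, 150.25), (8.485280990600586, 19.091880798339844), 45.0)
side grn 27 [305.6 159.5] ((305.5, 159.5), (3.0, 7.0), 90.0)
```

View pics/t1.png

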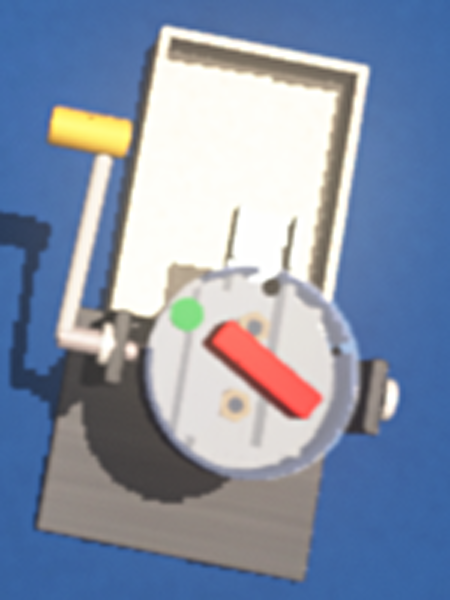

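View pics/s1.png

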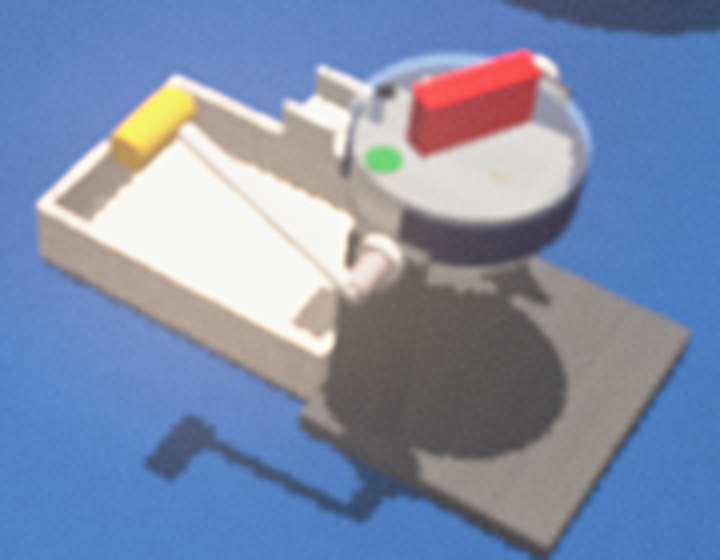

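Crop pixels: red bar top-face centre is about (348.5,238) in the top view and (329.3,139.5) in the side view. The outer tray corners are at about (315,124.3) and (382.3,137.3) in the top view. Next I triangulate and fit the stand pose.

```bash
cat > h.py <<'E'
import numpy as np, cv2, pickle
d=pickle.load(open("v0.pkl","rb"))
def P(g): return np.array([[g["fx"],0,g["cx"]],[0,g["fy"],g["cy"]],[0,0,1]])@np.c_[g["R"],g["t"]]
def tri(a,b):
    X=cv2.triangulatePoints(P(d["top"]),P(d["side"]),np.float64(a),np.float64(b)).ravel(); return X[:3]/X[3]
def onz(n,p,z):
    M=P(d[n]); H=np.c_[M[:,0],M[:,1],M[:,2]*z+M[:,3]]; q=np.linalg.solve(H,[*p,1]); return q[:2]/q[2]
def proj(n,X): q=P(d[n])@[*X,1]; return q[:2]/q[2]
E
python3 - <<'E'
from h import *
from scipy.optimize import least_squares
T=lambda x,y:(x/3+260-.33,y/3+115-.33); S=lambda x,y:(x/4+210-.37,y/4+120-.37)
print("yel",tri((289.3,158.7),(248.6,150.3)),"red",tri(T(265.5,369),S(477,78)),"grn",tri((321.9,219.2),(305.6,159.5)))
c=[onz("top",T(*p),.168) for p in [(208,340),(230,320),(322,397),(302,418)]]
c=np.array(c);u=(c[0]+c[1]-c[2]-c[3])/2;capyaw=np.arctan2(u[1],u[0]);print("bar",c.mean(0),np.linalg.norm(u),capyaw)
# obs: (view,pix, stand coords fn)
obs=[("top",T(165,28),(.189,.062,.035)),("top",T(367,67),(.189,-.062,.035)),
 ("side",S(178,76),(.189,-.062,.035)),("side",S(38,207),(.189,.062,.035)),
 ("top",(289.3,158.7),(.09,.097,.163)),("side",(248.6,150.3),(.09,.097,.163)),
 ("top",T(265.5,369),(0,0,.168)),("side",S(477,78),(0,0,.168))]
def w(p,q): c,s=np.cos(p[2]),np.sin(p[2]); return (p[0]+c*q[0]-s*q[1],p[1]+s*q[0]+c*q[1],q[2])
f=lambda p:np.concatenate([proj(n,w(p,q))-px for n,px,q in obs])
r=least_squares(f,[.4,0,0],loss="soft_l1");print(r.x,f(r.x).reshape(-1,2).round(1).tolist(),"cap",capyaw-r.x[2])
p=r.x; print("lever",w(p,(.09,.095,.163)), "capgrip",w(p,(0,0,.161)))
g=tri((321.9,219.2),(305.6,159.5));print("grn ang",np.arctan2(g[1]-p[1],g[0]-p[0])-p[2])
E
```

```text
yel [0.58094247 0.08918756 0.16668695] red [0.4761346  0.01073264 0.16785832] grn [0.50170509 0.04011146 0.1380149 ]
bar [0.47635509 0.01083286] 0.052749933243904715 0.8858611082784179
[ 0.47465664  0.01074794 -0.19229647] [[-1.5, -2.4], [3.8, -0.1], [0.1, -1.7], [-2.7, -0.6], [0.1, 0.4], [-0.6, 1.4], [0.0, 1.2], [0.9, 0.2]] cap 1.0781575788998996
lever (np.float64(0.581153545527851), np.float64(0.0867966803995855), 0.163) capgrip (np.float64(0.47465664499073906), np.float64(0.010747944867766911), 0.161)
grn ang 1.0187102234323357
```

```bash
cat >> h.py <<'E'
C=np.array([.4755,.0107]); YAW=-.192
def rot(a): c,s=np.cos(a),np.sin(a); return np.array([[c,s,0],[s,-c,0],[0,0,-1.]])
E
python3 - <<'E'
from h import *
from rig import robot,planner,get_image
print(robot.current_tool_rot().round(2).tolist(),robot.current_t())
best=None
for k in (0,np.pi):
    q=[planner.solve_ik([*C,.3],rot(a+k)) for a in (.886,.35,YAW)]
    print(k,[None if x is None else np.round(x,1).tolist() for x in q])
    if all(x is not None for x in q):
        m=max(abs(x[5]) for x in q)
        if best is None or m<best[0]: best=(m,k)
k=best[1];print("k",k)
p=robot.current_tool_pos(); robot.line_to([p[0],p[1],.32],feed=.25)
robot.move_to([*C,.25],rot(.886+k))
robot.line_to([*C,.144],feed=.15)
robot.move_gripper(0.0)
print(robot.current_width(),robot.current_grasp_force(),robot.current_contact_force().round(1),robot.current_t())
for a in np.linspace(.886,YAW,5)[1:]: robot.move_to([*C,.144],rot(a+k))
print(robot.current_contact_force().round(1),robot.current_tool_pos(),robot.current_t())
robot.move_gripper(0.5); robot.sleep(.4)
print(robot.current_contact_force().round(1),robot.current_width())
robot.line_to([*C,.26],feed=.2)
p=robot.current_tool_pos();print(robot.current_t())
robot.move_gripper(0.0)
robot.line_to([.60,.20,.30],feed=.3)
print(robot.current_t())
d={}
for n in("side","top"): d[n]=get_image(n)
pickle.dump(d,open("v1.pkl","wb"))
a=cv2.resize(d["top"]["frame"][115:315,240:440],None,fx=2,fy=2); b=cv2.resize(d["side"]["frame"][60:260,190:390],None,fx=2,fy=2)
cv2.imwrite("pics/v1.png",np.hstack([a,b]))
E
```

```text
[[0.92, 0.39, -0.0], [0.39, -0.92, 0.0], [0.0, -0.0, -1.0]] 0.1
0 [[-1.8, -19.0, 98.8, -0.0, 100.2, 37.5], [-1.8, -19.0, 98.8, -0.0, 100.2, 68.2], [-1.8, -19.0, 98.8, -0.0, 100.2, 99.2]]
3.141592653589793 [[-1.8, -19.0, 98.8, -0.0, 100.2, -142.5], [-1.8, -19.0, 98.8, -0.0, 100.2, -111.8], [-1.8, -19.0, 98.8, -0.0, 100.2, -80.8]]
k 0
0.1509919328271607 29.99209553003311 [ 9.3 -6.5 -4.5] 5.1083
[ 7.9 -3.4 -4.1] [0.47621717 0.01039553 0.14405107] 6.575
[ 0.3 -0.7  0.7] 0.5007960405290002
8.4333
10.2167
```

View pics/v1.png

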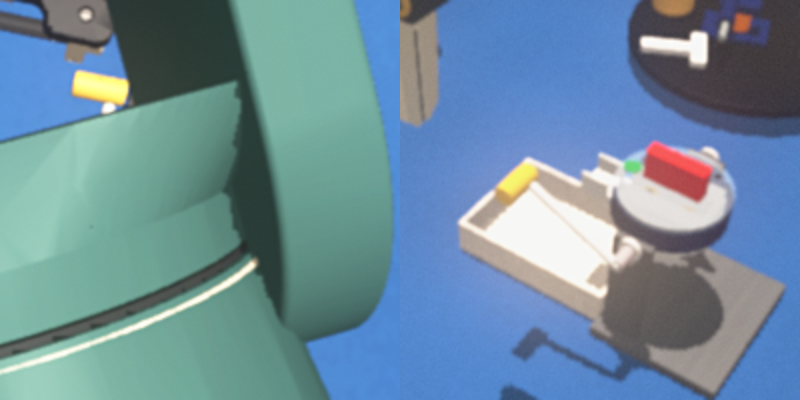

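Run:
```python
from h import *
from rig import robot,get_image
e=pickle.load(open("v1.pkl","rb"))
h=cv2.cvtColor(e["side"]["frame"],cv2.COLOR_BGR2HSV);m=cv2.inRange(h,(45,100,60),(80,255,255))
p=np.argwhere(m[130:160,290:330])[:,::-1].mean(0)+[290,130]
g=onz("side",p,.138); print(p,g,"cap angle",np.arctan2(g[1]-C[1],g[0]-C[0])-YAW)
u=np.array([np.cos(YAW),np.sin(YAW)]);v=np.array([-u[1],u[0]])
def tcp(t,up=0):
    a=np.arctan2(.043,.090)-t; r=np.hypot(.043,.09)
    return [*(C+u*r*np.cos(a)+v*.097),.12+r*np.sin(a)+.009+up]
print(robot.current_width(),robot.current_contact_force().round(1))
F0=robot.current_contact_force()
robot.move_to(tcp(0,.05),rot(YAW)); F0=robot.current_contact_force()
robot.line_to(tcp(0,.004),feed=.1)
for t in np.linspace(.08,.9,9):
    robot.line_to(tcp(t),feed=.06); F=robot.current_contact_force()-F0
    print(round(t,2),F.round(1),robot.current_t())
    if abs(F).max()>25: break
robot.sleep(.8)
for n in("side","top"): e[n]=get_image(n)
a=cv2.resize(e["top"]["frame"][85:285,240:440],None,fx=2,fy=2); b=cv2.resize(e["side"]["frame"][60:260,190:390],None,fx=2,fy=2)
cv2.imwrite("pics/v2.png",np.hstack([a,b]))
```

```text
[305.9 142.8] [0.51494246 0.00122938] cap angle -0.0436510494606461
0.005901692901322844 [ 0.1 -0.8 -0.9]
0.08 [ 1.9 -2.8  0.6] 11.8833
0.18 [ 1.4 -2.1  0. ] 12.2
0.29 [ 1.  -2.9 -0.4] 12.5167
0.39 [ 0.5 -2.5 -0.6] 12.8333
0.49 [ 0.7 -2.5 -0.2] 13.15
0.59 [ 2.  -0.2 -0.8] 13.4667
0.7 [ 0.5 -1.6  0.1] 13.7833
0.8 [ 0.5 -1.9 -0.3] 14.1
0.9 [ 4.  -2.4  3.6] 14.4167
```

View pics/v2.png

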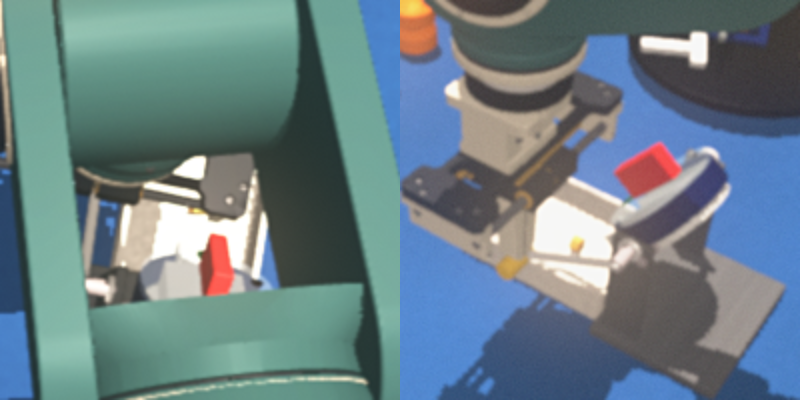

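The drum is tipped. In the side half, one nut shows in the tray at about (577,243), and the top half shows a hint of brass at (195,210). I'll lift off and look without the gripper in the way.

Run:
```python
from h import *
from rig import robot,get_image
p=robot.current_tool_pos()
robot.line_to([p[0],p[1],.24],feed=.2)
robot.move_to([.45,.42,.30],rot(YAW)); robot.sleep(.3)
e={n:get_image(n) for n in("side","top")}
a=cv2.resize(e["top"]["frame"][100:300,260:400],None,fx=3,fy=3); b=cv2.resize(e["side"]["frame"][110:260,210:325],None,fx=3,fy=3)
b=cv2.copyMakeBorder(b,0,150,0,0,cv2.BORDER_CONSTANT); cv2.imwrite("pics/v3.png",np.hstack([a,b]))
print(robot.current_t(),robot.current_contact_force().round(1))
```

```text
18.0 [ 0.3  0.1 -0.3]
```

View pics/v3.png

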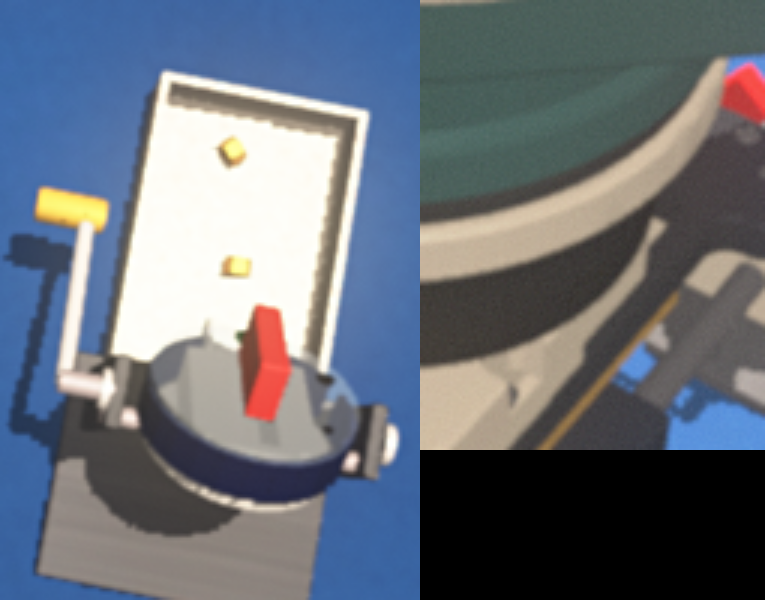

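In the top view both nuts lie well inside the tray, at (232,151) and (237,266), and the arm is clear of everything, so I'm handing in.

```bash
python3 -c "
from rig import robot
print(robot.close_job())"
```

```text
the job is handed in; nothing more can be done
None
```

The job is handed in: the cap's wide window was lined up with the spout (about -0.04 rad) and released, the drum was fully tipped, and the last picture, at 18 s, shows both nuts lying in the tray with the arm clear; no verdict came back.

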